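# Shift the bottle roller into third gear and start it

## Robot

A 7-joint arm with a two-finger parallel gripper is mounted at the origin on a cart in front of the work surface, level with it; the furniture and walls round the work are solid. World frame = base frame: x ahead of the robot, y to its left, z up, the work surface at z = 0. Lengths are in m, angles in rad, forces in N, time in s.
With the tool pointing down it reaches from about 0.4 to 0.925 m from the base axis. Payload 5.6 kg.
Tool frame: the origin (TCP) lies where the fingers leave the gripper's body, on its centre line; the fingertips stand 73 mm ahead of it and the grasp point (between the pads) lies 54 mm ahead of it (env.tips_ahead is the distance from the TCP to the fingertips, in m); x points along the fingers, y is the direction in which the jaws open and shut, and the axes are right-handed (so a half turn about x gives the same grasp; the last joint's range is limited). The gripper opens to 85 mm and grips with 20 to 120 N. Pads are 22 mm wide; open, the fingers measure 114 mm over their backs; the gripper's body (76 mm by 85 mm) begins 54 mm behind the grasp point. The pads swing forward as they close: fully open they stand 13 mm farther back than shut.
Start: joints at [-1.205, 0.468, -0.012, 1.603, 0.006, 1.071, -0.056], TCP at [0.258, 0.596, 0.304] pointing down, gripper open.
Joint ranges: [-2.53, 2.53], [-0.31, 2.02], [-1.57, 1.55], [0.28, 2.44], [-1.29, 4.43], [0.15, 1.84], [-2.92, 2.92]. Speed limits (rad/s): [2.57, 2.57, 3.14, 3.14, 3.14, 3.14, 3.14].

## Interface

Orientations are given as a unit quaternion [x, y, z, w].
In Python, from station import env gives the robot as it stands.
- The arm moves only by the tool step_arm, never from a script. Its argument "rows" is one flat list of numbers, 4 for each row, row after row: the shift along the tool's x, y, z in m, then the turn about the tool's x in degrees. A call has 1 to 8 rows; each row is the pose to reach, as a shift and turn from the pose commanded when the call began, along the tool's axes at that moment; what a row does not reach only later rows make up. A row lasts 1/8 s, in which the tool goes at most 62.5 mm and 10.7 degrees, less where a joint would pass 70% of its speed; a pose out of reach is approached as far as the arm can. A call with a gripper value outside its range is refused whole. "fingers" is the opening, from 0 (shut) to 1 (fully open), set as the call begins (left out, the last holds). The fingers move at their own pace and stop on an object; "squeeze" is the grip in N (left out, the last holds). Time passes only in rows, so rows that repeat a pose let the fingers close. It gives the time, the measured TCP pose, the force and the opening at its end, in the units of the state.
- env.state(): the state, without advancing time (a new reading comes with each control period).
- env.get_image(name): name is "scene" or "top" or "wrist"; returns the picture (400x640x3 uint8, blue, green, red); there is no depth.
- env.camera_model(name): a dict with "fx", "fy", "cx", "cy" (pixels), "D" ([k1, k2, p1, p2, k3] as OpenCV has them; the pictures are not rectified), "extrinsics" (4x4, takes a point from world to camera coordinates); the wrist camera has in their place "T_tool_cam" (4x4, takes a point from camera to tool coordinates, whose origin is the TCP and whose axes are the tool frame's). Camera axes: x right, y down, z forward; pixel columns grow to the right and rows downward; lengths in m; the calibration is good to about 2 mm. A picture is of the moment at which its call begins: read the wrist's pose just before it. camera_model takes no time and is no camera call.
- env.job_done(): hands the job in, once; it reports no verdict.
The state is a dict: "t": time; "joint_positions": joint angles; "joint_vel": joint speeds; "tau": joint torques, N m; "tool_pos": TCP position; "eef_rot": TCP orientation; "contact_force": force on the tool from outside, world axes, zero at the start; "ft_torque": the same for the moment, N m; "opening": finger opening in m.
Only numpy, scipy, OpenCV 4.12 (cv2) and the standard library are available. Lean on these libraries where they do the work, as an engineer would, in place of code of your own. Each camera call takes 0.05 s, during which the arm holds its last target.

## Task

Put the bottle roller into third gear and start it: with the fingertips push its gear lever along the left leg of the H-shaped gate to the middle channel, across to the right leg, and forward (away from the robot) fully home into the slot marked with three dots; only then press the green start button all the way down and let it come up again. Push the lever gently and do not grip it, leave the red stop button alone, and do not move the amber bottle lying on the rollers or the beaker, vial, timer and marker standing around.

Things in the scene. Friction and masses are not known exactly. Their poses are not given: they have to be found in the camera images.
- bottle_roller: white bottle roller fixed to the worktop, 250 mm deep (x) by 300 wide (y); origin: centre of its underside; x points from front to back (away from the robot: 'forward'), y to its left, z up. Front half (x -125 to -5): gearbox deck, top z 88, gate on the right, two buttons on the left. Back half: two grey rollers with the amber bottle (top z 156) between end cheeks (top z 105)
- gate_centre (a point): centre of the gate, on top of its 90 x 84 mm steel plate: machine x -68, y -65, z 100 mm. The gate is an H cut in the 4 mm plate, 13 mm wide everywhere, with 4 mm rounded inner corners: two legs along the machine's x, 16 mm left and 16 mm right of the centre, joined by the middle (neutral) channel along y through the centre
- slot_3 (a point): forward end of the right leg, where the rod stands in third gear: 20 mm forward and 16 mm right of gate_centre, marked with three dots. The forward end of the left leg is slot 1 (one dot), its rear end slot 2 (two dots), the rear end of the right leg slot 4 (four dots)
- gear_lever: gear lever: a 10 mm steel rod standing out of the gate with a black ball knob, 34 mm in diameter. Origin at its pivot, 78 mm below gate_centre; the knob's centre is 150 mm from the pivot, z 172 mm when upright. The rod runs in the gate: it moves only along the slots and stops at their edges. Friction holds it where it is left, about 1.5 to 2 N at the knob moves it; no spring
- lever_knob (a point): centre of the 34 mm black ball knob on the gear lever. It moves about 31 mm left or right and 38 mm forward or back of upright
- lever_cross (a joint): sideways lean of the lever, rad: 0 upright, positive to the machine's right (-y). About -0.21 in the left leg, +0.21 in the right leg. It starts in the left leg
- lever_shift (a joint): fore and aft lean of the lever, rad: 0 in the middle channel, positive forward (+x, away from the robot), negative back. Fully home in a forward slot (1 or 3) it reads about +0.26, in a rear slot (2 or 4) about -0.26. It starts anywhere along the left leg, from slot 2 to slot 1
- start_button (a joint): travel of the green start button, m: 0 up, 0.006 fully down; a spring pushes it up, fully down takes 5 N
- start_button_top (a point): centre of the top face of the green start button, 28 mm in diameter, on the deck to the left of the gate: machine coordinates x -75, y +42, z 110 mm; pressed straight down. It stands in a black collar 44 mm in diameter and 12 mm high
- stop_button (a joint): travel of the red stop button, m: 0 up, 0.006 fully down; not to be pressed
- stop_button_top (a point): centre of the top face of the red stop button, same size and height as the green one, 58 mm to the left of it
- amber_bottle: loose amber bottle with an orange cap, 66 mm in diameter, 147 mm long, lying on the two rollers; origin at the centre of its base, its z axis towards the cap
- beaker: loose small glass beaker, 59 mm across, 70 mm high, standing on the worktop left of the machine; origin at the centre of its underside
- vial: loose sample vial with a yellow cap, 29 mm across, 61 mm high, standing in front of the machine at the right; origin at the centre of its underside
- timer: loose white lab timer, 58 x 70 x 18 mm, lying in front of the machine; origin at the centre of its underside
- marker: loose marker pen, 135 mm long, 17 mm thick, lying in front of the machine; origin at the centre of its underside

How it is judged:
On the way, in this order (a step that is already met when the one before it is completed fails the run):
1. the lever is across in the right leg of the gate, still in line with the middle channel (value of joint lever_cross above 0.15 rad and value of joint lever_shift between -0.12 and 0.12 rad), for 0.05 s.
2. the lever is fully home in the third slot (forward right) (value of joint lever_cross above 0.15 rad and value of joint lever_shift above 0.215 rad), for 0.2 s.
3. the green start button is pressed down (value of joint start_button above 0.0042 m), for 0.05 s.
At the end, for the whole second after the job is handed in: The lever is home in the third slot, forward right (lever_cross over 0.15, lever_shift over 0.215 rad); the green button has been pressed and is up again (under 1.5 mm), the red one is up; bottle, beaker, vial, timer and marker are within 15 mm of their starts (all of step 2 and value of joint each of start_button, stop_button below 0.0015 m and distance of each of amber_bottle, beaker, vial, timer, marker from where it was at the start of the episode below 0.015 m); the robot touches nothing.
It fails at once if the start button is pressed while the lever is not home in the third slot (value of joint start_button above 0.002 m and not (value of joint lever_cross above 0.15 rad and value of joint lever_shift above 0.2 rad)).
It fails at once if the red stop button is pressed (value of joint stop_button above 0.002 m).
It fails at once if the lever is gripped or forced (more than 30 N from the fingers) (contact force between the fingers and gear_lever above 30 N).
It fails at once if the bottle, beaker, vial, timer or marker is moved, lifted or knocked over (distance of any of amber_bottle, beaker, vial, timer, marker from where it was at the start of the episode above 0.02 m or angle between any of beaker, vial's own z axis and vertical above 0.4 rad).
It also fails if it takes over 61 s, if anything falls off the work surface, if the arm or the gripper's body presses on something with over 40 N, if the wrist force passes 120 N, or if a joint passes its speed limit or range.

## Working session

There is one attempt and no reset: what is moved stays moved. The work goes in short steps, Python scripts to look and compute and a tool call to move; the robot and the scene stay as the last step left them, time stands still between calls to the robot, and variables do not carry over. Pictures are saved under pics/ and viewed, and the job is handed in when it is done.

Besides the shell and the picture viewer there is one more tool, called by a JSON object that holds its "method" and its "body", one argument or row to a line. step_arm: Moves the arm, as the interface text tells. Its arguments: {"type":"object","properties":{"rows":{"type":"array"},"fingers":{"type":"number"},"squeeze":{"type":"number"}},"required":["rows"]}

```bash
ls; mkdir -p pics
python3 - <<'E'
from station import env
import cv2
s=env.state();print(s['t'],s['tool_pos'],s['eef_rot'],s['opening'],env.tips_ahead)
for n in("scene","top"):
    cv2.imwrite(f"pics/{n}0.png",env.get_image(n))
    m=env.camera_model(n);print(n,m)
print(env.camera_model("wrist"))
E
```

```text
pics
0.0 [0.25824056 0.59599618 0.30288329] [ 0.14290787  0.69248279 -0.14422482  0.6922746 ] 0.08522716789463097 0.0726
scene {'fx': 365.8544109275516, 'fy': 365.8544109275516, 'cx': 319.0054055569264, 'cy': 199.70651609656707, 'D': array([0.00240677, 0.        , 0.        , 0.        , 0.        ]), 'extrinsics': array([[ 0.75999505, -0.64966156, -0.01863832, -0.42767499],
       [-0.45604642, -0.51262677, -0.72748571,  0.34240984],
       [ 0.463065  ,  0.56138548, -0.68586963,  0.68269751],
       [ 0.        ,  0.        ,  0.        ,  1.        ]])}
top {'fx': 395.4029349500486, 'fy': 395.4029349500486, 'cx': 324.0739501994491, 'cy': 198.0522253336684, 'D': array([-0.02872617,  0.        ,  0.        ,  0.        ,  0.        ]), 'extrinsics': array([[-3.04112432e-02, -9.99474162e-01, -1.12496835e-02,
        -8.90791692e-04],
       [-9.92608925e-01,  3.15214174e-02, -1.17191815e-01,
         5.83947048e-01],
       [ 1.17484797e-01,  7.60258742e-03, -9.93045580e-01,
         1.11485093e+00],
       [ 0.00000000e+00,  0.00000000e+00,  0.00000000e+00,
         1.00000000e+00]])}
{'fx': 284.9937884846565, 'fy': 284.9937884846565, 'cx': 318.6031093298023, 'cy': 192.6058590408135, 'D': array([0.00484145, 0.        , 0.        , 0.        , 0.        ]), 'T_tool_cam': array([[ 1.09397746e-04, -2.86036760e-01,  9.58218639e-01,
        -6.98953091e-02],
       [ 9.99999813e-01,  6.08112279e-04,  6.73590945e-05,
         1.33696956e-04],
       [-6.01971697e-04,  9.58218452e-01,  2.86036773e-01,
        -7.37137705e-02],
       [ 0.00000000e+00,  0.00000000e+00,  0.00000000e+00,
         1.00000000e+00]])}
```

View pics/scene0.png

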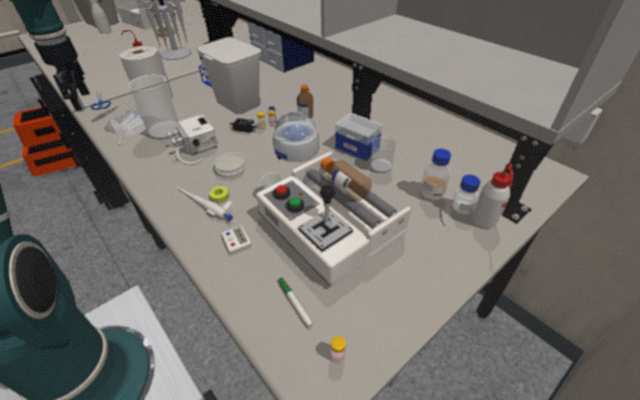

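View pics/top0.png

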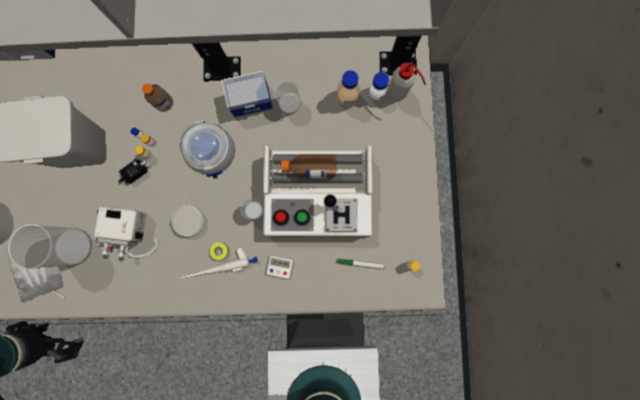

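```bash
cat > h.py <<'E'
import numpy as np,cv2
from station import env
def ray(n,px):
    m=env.camera_model(n);K=np.array([[m['fx'],0,m['cx']],[0,m['fy'],m['cy']],[0,0,1]])
    u=cv2.undistortPoints(np.array([[px]],float),K,m['D'])[0,0]
    E=m['extrinsics'];R=E[:3,:3];o=-R.T@E[:3,3];d=R.T@np.array([u[0],u[1],1]);return o,d
def onz(n,px,z):
    o,d=ray(n,px);return o+d*(z-o[2])/d[2]
def proj(n,P):
    m=env.camera_model(n);K=np.array([[m['fx'],0,m['cx']],[0,m['fy'],m['cy']],[0,0,1]]);E=m['extrinsics']
    return cv2.projectPoints(np.array(P,float).reshape(-1,1,3),cv2.Rodrigues(E[:3,:3])[0],E[:3,3],K,m['D'])[0][:,0]
def tri(a,b):
    A=[];B=[]
    (o1,d1),(o2,d2)=a,b
    M=np.stack([d1,-d2],1);t=np.linalg.lstsq(M,o2-o1,rcond=None)[0]
    p,q=o1+d1*t[0],o2+d2*t[1];return (p+q)/2,np.linalg.norm(p-q)
def blobs(mask,mina=20):
    n,l,s,c=cv2.connectedComponentsWithStats(mask.astype(np.uint8));return [(s[i,4],c[i].round(1)) for i in range(1,n) if s[i,4]>=mina]
E
python3 - <<'E'
from h import *
for n,(x0,y0,x1,y1) in dict(scene=(250,150,420,290),top=(255,140,385,245)).items():
    I=cv2.imread(f"pics/{n}0.png");c=I[y0:y1,x0:x1]
    k=4 if n=='scene' else 6
    cv2.imwrite(f"pics/{n}0c.png",cv2.resize(c,None,fx=k,fy=k,interpolation=cv2.INTER_CUBIC))
    b,g,r=[c[...,i].astype(int) for i in range(3)]
    for nm,m in dict(red=(r>1.8*g)&(r>1.8*b)&(r>90),green=(g>1.5*r)&(g>1.2*b)&(g>60),black=(c.max(2)<30)).items():
        for a,p in blobs(m,15):
            p=p+[x0,y0];print(n,nm,a,p,onz(n,p,.11).round(4))
E
```

```text
scene red 49 [326.3 162.6] [0.6783 0.102  0.11  ]
scene red 75 [281.2 189.4] [0.5241 0.0953 0.11  ]
scene green 98 [294.7 201.5] [0.5224 0.0388 0.11  ]
scene green 56 [283.6 284.5] [ 0.3646 -0.1303  0.11  ]
top red 83 [285.5 165. ] [0.6694 0.0834 0.11  ]
top red 85 [280.3 216.5] [0.5282 0.1002 0.11  ]
top green 88 [301.5 216.5] [0.5265 0.0429 0.11  ]
top black 85 [329.7 200.6] [ 0.5672 -0.0347  0.11  ]
top black 66 [341.2 215.1] [ 0.5269 -0.0644  0.11  ]
top black 23 [282.3 221.2] [0.5154 0.095  0.11  ]
top black 25 [301.8 220.4] [0.5159 0.0423 0.11  ]
```

```bash
sleep 1
```

```text
(no output)
```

View pics/scene0c.png

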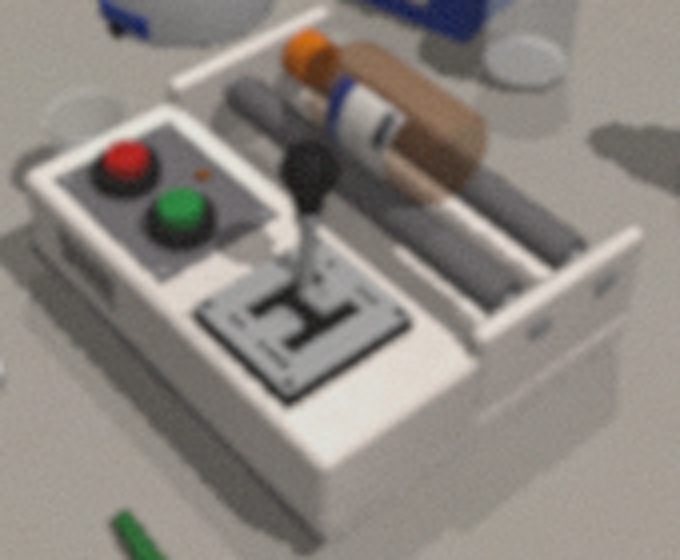

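View pics/top0c.png

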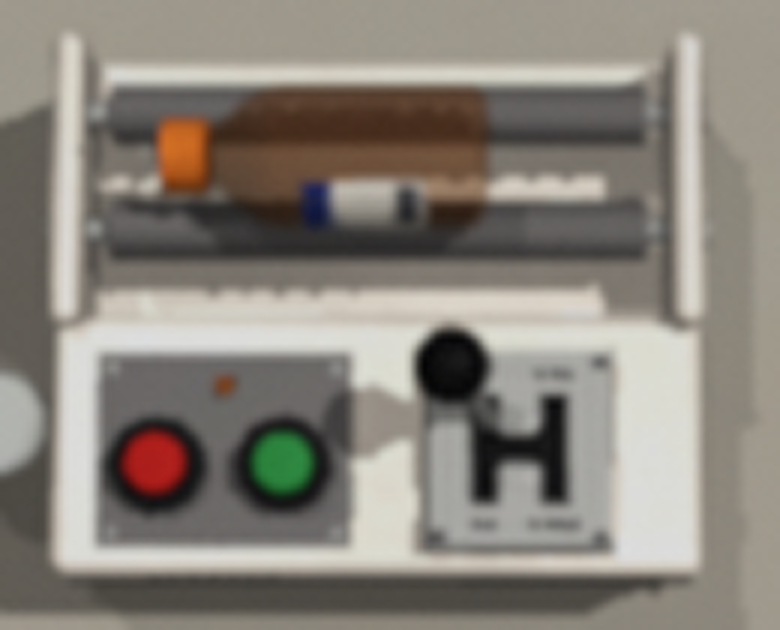

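Run:
```python
from h import *
I=cv2.imread("pics/scene0.png");c=I[180:206,315:340].max(2);print(blobs(c<40,20))
k,e=tri(ray("scene",(327.3,191.2)),ray("top",(329.9,200.6)));print("knob",k,e)
for nm,p in dict(fl=(264.3,234.8),fr=(371.6,235.0)).items(): print(nm,onz("top",p,.088))
# plate corners (crop/6): 
for p in [(421,352),(612,352),(612,550),(418,550)]:
    print(onz("top",(255+p[0]/6,140+p[1]/6),.1))
print("H",onz("top",(255+520/6,140+449/6),.1))
g=onz("top",(301.5,216.5),.11);r=onz("top",(280.3,216.5),.11);d=(r-g);y=d[:2]/np.linalg.norm(d[:2]);x=np.array([y[1],-y[0]])
print("len",np.linalg.norm(d),"yaw",np.degrees(np.arctan2(x[1],x[0])))
m=(g+r)[:2]/2; org=m-(-75)*.001*x-.071*y; print(org)
gc=org-.068*x-.065*y;print("gate",gc)
for q in [(-38,-68),(-28,-68)]: pass
u=k[:2]-gc;print("knob rel",u@x,u@y)
```

```text
[(np.int32(89), array([11.6, 15. ]))]
knob [ 0.56080109 -0.0349157   0.1694608 ] 0.0004639370362757316
fl [0.4809094  0.14775553 0.088     ]
fr [ 0.47135566 -0.14639881  0.088     ]
[ 0.57407971 -0.02247849  0.1       ]
[ 0.57131579 -0.10955242  0.1       ]
[ 0.48133477 -0.10595444  0.1       ]
[ 0.48405055 -0.01835369  0.1       ]
H [ 0.52833261 -0.06604719  0.1       ]
len 0.05736565121189735 yaw -1.775644403549505
[ 0.60012433 -0.00176621]
gate [ 0.5301429  -0.06462796]
knob rel 0.0297228019307984 0.030647960399920432
```

```bash
cat >> h.py <<'E'
from scipy.spatial.transform import Rotation as Ro
def mv(target,yaw_toolY=None):
    "shift in tool axes to reach world TCP target; optionally turn so that tool y lies along angle(deg, world)"
    s=env.state();R=Ro.from_quat(s['eef_rot']).as_matrix()
    print("t",s['t'],"pos",s['tool_pos'].round(4),"F",np.round(s['contact_force'],2),"open",round(s['opening'],4))
    print("axes y",R[:,1].round(3),"z",R[:,2].round(3),"x",R[:,0].round(3))
    print("tool shift mm",(1e3*R.T@(np.array(target)-s['tool_pos'])).round(1))
    if yaw_toolY is not None:
        v=np.array([np.cos(np.radians(yaw_toolY)),np.sin(np.radians(yaw_toolY)),0]);w=R.T@v
        print("turn about x deg",np.degrees(np.arctan2(w[2],w[1])))
GC=np.array([.529,-.065]);YAW=np.radians(-1.8)
def M(dx,dy,z):
    "gate-relative machine coords -> world"
    x=np.array([np.cos(YAW),np.sin(YAW)]);y=np.array([-x[1],x[0]]);p=GC+dx*x+dy*y;return np.array([p[0],p[1],z])
E
python3 -c "
from h import *
mv(M(.075,.031,.33),88.2)
mv(M(.075,.031,.33),-91.8)"
```

```text
t 0.1 pos [0.2583 0.5961 0.303 ] F [-0.56 -0.14 -0.5 ] open 0.0854
axes y [ 0.398  0.918 -0.002] z [ 0.918 -0.398  0.   ] x [-0.001 -0.001 -1.   ]
tool shift mm [ -26.2 -442.5  569.5]
turn about x deg -21.62444186929356
t 0.1 pos [0.2583 0.5961 0.303 ] F [-0.56 -0.14 -0.5 ] open 0.0854
axes y [ 0.398  0.918 -0.002] z [ 0.918 -0.398  0.   ] x [-0.001 -0.001 -1.   ]
tool shift mm [ -26.2 -442.5  569.5]
turn about x deg 158.37555813070645
```

{"method": "step_arm", "body": {
  "rows": [-0.03,-0.05,0.03,-5,-0.03,-0.09,0.08,-10,-0.03,-0.12,0.13,-15,-0.03,-0.15,0.18,-21.6,-0.03,-0.18,0.23,-21.6,-0.03,-0.215,0.28,-21.6,-0.03,-0.25,0.33,-21.6,-0.03,-0.28,0.38,-21.6],
  "fingers": 0
}}

```text
t: 1.1
tool_pos: [0.4963, 0.1864, 0.3338]
eef_rot: [0.011, 0.707, -0.011, 0.707]
contact_force: [0.5, 1.1, 0.7]
opening: 0.0001
```

```bash
python3 -c "
from h import *
mv(M(.075,.031,.33),88.2)"
```

```text
t 1.1 pos [0.4963 0.1864 0.3338] F [0.48 1.13 0.7 ] open 0.0001
axes y [ 0.032  0.999 -0.   ] z [ 0.999 -0.032 -0.   ] x [-0. -0. -1.]
tool shift mm [   3.8 -219.1  115.7]
turn about x deg -0.04366008059418206
```

{"method": "step_arm", "body": {
  "rows": [0,-0.05,0.03,0,0,-0.1,0.06,0,0,-0.15,0.09,0,0,-0.2,0.115,0,0,-0.219,0.115,0,0,-0.219,0.115,0]
}}

```text
t: 1.85
tool_pos: [0.6032, -0.0355, 0.3334]
eef_rot: [0.012, 0.707, -0.012, 0.707]
contact_force: [-0.7, 0.5, -0.9]
opening: -0.0002
```

Run:
```python
from h import *
mv(M(.075,.031,.33),88.2)
for n in("scene","wrist"):
    I=env.get_image(n);cv2.imwrite(f"pics/{n}1.png",I)
c=cv2.imread("pics/scene1.png")[100:290,240:440];cv2.imwrite("pics/scene1c.png",cv2.resize(c,None,fx=3,fy=3,interpolation=2))
```

```text
t 1.85 pos [ 0.6032 -0.0355  0.3334] F [-0.65  0.52 -0.91] open -0.0002
axes y [ 0.035  0.999 -0.   ] z [ 0.999 -0.035 -0.001] x [-0.001 -0.    -1.   ]
tool shift mm [ 3.4 -0.9  1.8]
turn about x deg -0.19022071846681515
```

View pics/scene1c.png

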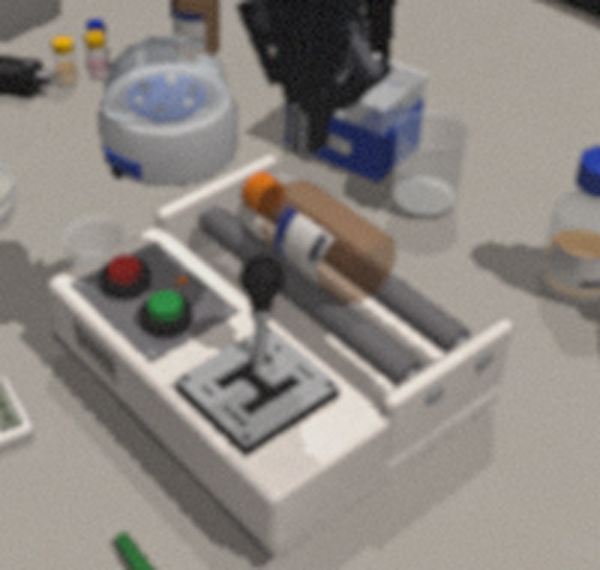

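View pics/wrist1.png

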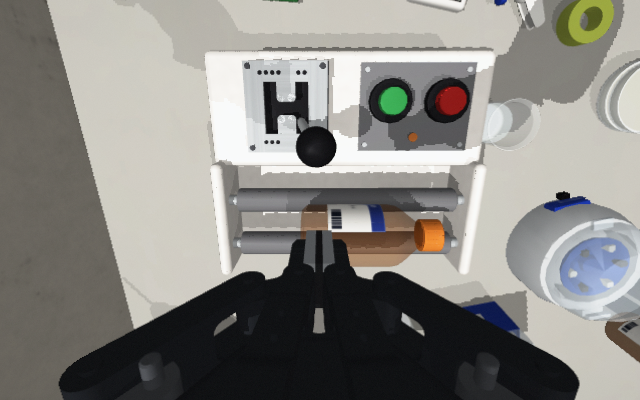

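```bash
cat >> h.py <<'E'
def wray(px,s):
    m=env.camera_model("wrist");K=np.array([[m['fx'],0,m['cx']],[0,m['fy'],m['cy']],[0,0,1]])
    u=cv2.undistortPoints(np.array([[px]],float),K,m['D'])[0,0]
    R=Ro.from_quat(s['eef_rot']).as_matrix();T=m['T_tool_cam'];o=s['tool_pos']+R@T[:3,3];d=R@T[:3,:3]@np.array([u[0],u[1],1]);return o,d
def won(px,s,z):
    o,d=wray(px,s);return o+d*(z-o[2])/d[2]
def wproj(P,s):
    m=env.camera_model("wrist");R=Ro.from_quat(s['eef_rot']).as_matrix();T=m['T_tool_cam']
    q=T[:3,:3].T@((R.T@(np.array(P)-s['tool_pos']))-T[:3,3]);return m['fx']*q[0]/q[2]+m['cx'],m['fy']*q[1]/q[2]+m['cy']
def rel(p):
    x=np.array([np.cos(YAW),np.sin(YAW)]);y=np.array([-x[1],x[0]]);u=p[:2]-GC;return (1e3*np.array([u@x,u@y])).round(1)
E
python3 - <<'E'
from h import *
s=env.state()
for z in (.2608,.248):
  for dx in(-.011,.011):
    P=s['tool_pos']+[dx,0,0];P[2]=z;print(z,dx,proj("scene",P),wproj(P,s))
I=cv2.imread("pics/wrist1.png").astype(int);b,g,r=[I[...,i] for i in range(3)]
for nm,m in dict(red=(r>1.8*g)&(r>1.8*b)&(r>90),green=(g>1.5*r)&(g>1.2*b)&(g>60)).items():
    for a,p in blobs(m[60:150,340:480],200): p=p+[340,60];w=won(p,s,.11);print(nm,a,p,w.round(4),rel(w))
for p in[(246,60),(331,60),(331,152),(246,152)]: w=won(p,s,.1);print(w.round(4),rel(w))
print("H",won((286.5,105),s,.1))
k,e=tri(wray((316,147),s),ray("scene",(327.3,191.2)));print("knob",k,e,rel(k))
for p in[(232,243),(460,243),(320,262),(210,164),(495,164)]: pass
print("bottle front", rel(won((345,205),s,.123)))
E
python3 - <<'E'
import cv2
c=cv2.imread("pics/wrist1.png")[40:280,200:500];cv2.imwrite("pics/wrist1c.png",cv2.resize(c,None,fx=2.5,fy=2.5,interpolation=2))
E
```

```text
0.2608 -0.011 [[337.52924498 151.10185821]] (np.float64(317.02649081160104), np.float64(228.00846374899754))
0.2608 0.011 [[345.22658294 146.97828189]] (np.float64(318.22341371684973), np.float64(263.93591746781044))
0.248 -0.011 [[337.43110451 156.08844819]] (np.float64(317.1049796182721), np.float64(219.17307657172387))
0.248 0.011 [[345.04289747 151.94626992]] (np.float64(318.2143137150829), np.float64(252.87686164806644))
red 637 [451.6  99.9] [0.5264 0.1012 0.11  ] [ -7.9 166.1]
green 671 [392.6 100.5] [0.5252 0.0435 0.11  ] [ -7.2 108.3]
[ 0.4833 -0.0986  0.1   ] [-44.7 -35. ]
[ 0.4856 -0.0158  0.1   ] [-44.9  47.8]
[ 0.5754 -0.0173  0.1   ] [44.9 49.2]
[ 0.5727 -0.1078  0.1   ] [ 45.1 -41.4]
H [ 0.52620801 -0.06174459  0.1       ]
knob [ 0.56157629 -0.03290354  0.16747735] 0.00197513377300167 [31.6 33.1]
bottle front [96.6 63.5]
```

View pics/wrist1c.png

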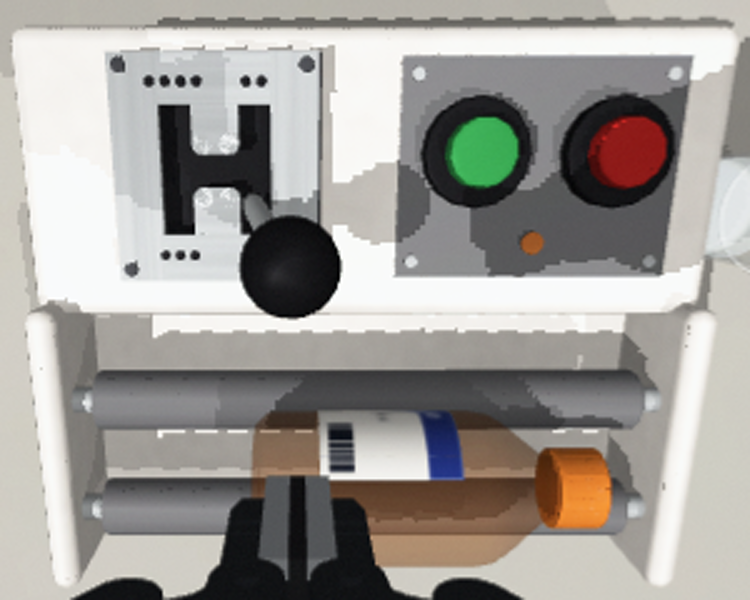

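```bash
sed -i 's/GC=np.array(.*);YAW/GC=np.array([.5285,-.064]);YAW/' h.py
python3 - <<'E'
from h import *
mv(M(.075,.031,.232),88.2)
E
```

```text
t 1.95 pos [ 0.6033 -0.0321  0.3337] F [ 0.26  0.   -0.47] open -0.0001
axes y [0.03  1.    0.001] z [ 1.    -0.03  -0.001] x [-0.001  0.001 -1.   ]
tool shift mm [101.6  -3.4   1.3]
turn about x deg 0.09501579959742297
```

{"method": "step_arm", "body": {
  "rows": [0.03,0,0.001,0,0.06,0,0.001,0,0.08,0,0.001,0,0.1,0,0.001,0,0.101,0,0.001,0,0.101,0,0.001,0]
}}

```text
t: 2.7
tool_pos: [0.605, -0.0328, 0.2336]
eef_rot: [0.011, 0.707, -0.01, 0.707]
contact_force: [-0.3, 0.2, -0.1]
opening: -0.0002
```

Run:
```python
from h import *
mv(M(.028,.031,.232),88.2)
s=env.state();print(rel(s['tool_pos']))
for n in("scene","wrist"):
    I=env.get_image(n);cv2.imwrite(f"pics/{n}2.png",I)
a=cv2.resize(cv2.imread("pics/scene2.png")[130:280,250:410],None,fx=2.5,fy=2.5)
b=cv2.resize(cv2.imread("pics/wrist2.png")[0:250,150:450],None,fx=1.3,fy=1.5)
cv2.imwrite("pics/c2.png",np.hstack([a,b]))
```

```text
t 2.7 pos [ 0.605  -0.0328  0.2336] F [-0.35  0.15 -0.12] open -0.0002
axes y [0.03  1.    0.001] z [ 1.    -0.03   0.001] x [ 0.001  0.001 -1.   ]
tool shift mm [  1.6  -2.5 -47.5]
turn about x deg 0.08494690525914797
[75.5 33.6]
```

View pics/c2.png

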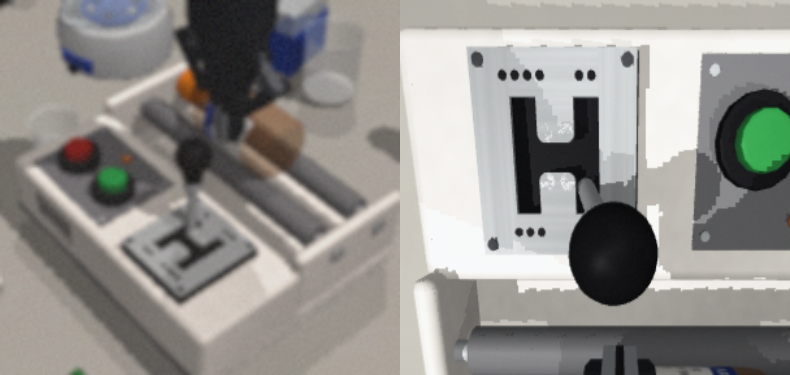

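{"method": "step_arm", "body": {
  "rows": [0.001,-0.002,-0.008,0,0.001,-0.002,-0.014,0,0.001,-0.002,-0.019,0,0.001,-0.002,-0.024,0,0.001,-0.002,-0.029,0,0.001,-0.002,-0.034,0,0.001,-0.002,-0.038,0,0.001,-0.002,-0.04,0]
}}

```text
t: 3.8
tool_pos: [0.5644, -0.0348, 0.2318]
eef_rot: [0.011, 0.707, -0.011, 0.707]
contact_force: [1.9, -0.2, 1.6]
opening: 0.0001
```

```bash
cat > look.py <<'E'
from h import *
import sys
t=sys.argv[1]
s=env.state();print("t",s['t'],"rel",rel(s['tool_pos']),s['tool_pos'].round(4),"F",np.round(s['contact_force'],2))
I=env.get_image("wrist");cv2.imwrite(f"pics/wrist{t}.png",I)
S=env.get_image("scene");cv2.imwrite(f"pics/scene{t}.png",S)
a=cv2.resize(S[150:270,270:400],None,fx=3,fy=3)
b=cv2.resize(I[0:250,150:450],(int(300*1.3),360))
cv2.imwrite(f"pics/c{t}.png",np.hstack([a,b]))
E
python3 look.py 3
```

```text
t 3.8 rel [34.9 30.3] [ 0.5644 -0.0348  0.2318] F [ 1.87 -0.24  1.64]
```

View pics/c3.png

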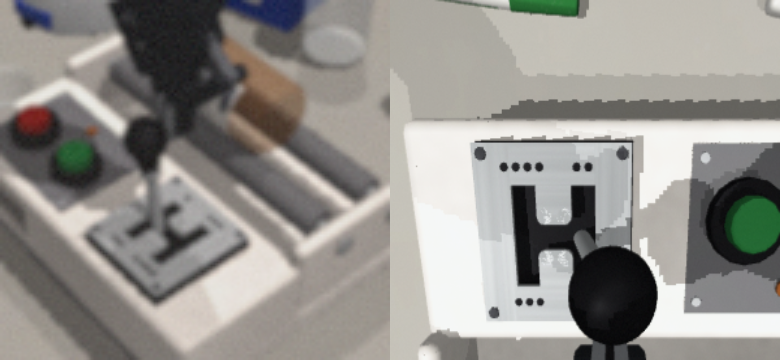

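```bash
cat > knob.py <<'E'
from h import *
import sys
t=sys.argv[1];s=env.state()
x0,y0,x1,y1=[int(v) for v in sys.argv[2:6]]
I=cv2.imread(f"pics/wrist{t}.png")
g=cv2.medianBlur(cv2.cvtColor(I,6),5)
c=cv2.HoughCircles(g[y0:y1,x0:x1],cv2.HOUGH_GRADIENT,1,50,param1=80,param2=12,minRadius=22,maxRadius=50)
print(None if c is None else c[0][:3]+[x0,y0,0])
if c is not None:
    for q in c[0][:2]: print("knob rel at z.168",rel(won(q[:2]+[x0,y0],s,.1685)))
E
python3 knob.py 3 270 150 400 250
```

```text
[[321.5        204.5         34.90000153]
 [274.5        184.5         28.39999962]]
knob rel at z.168 [ 7.2 32.1]
knob rel at z.168 [-3.   9.3]
```

{"method": "step_arm", "body": {
  "rows": [0,0,-0.003,0,0,0,-0.005,0,0,0,-0.007,0,0,0,-0.007,0]
}}

```text
t: 4.4
tool_pos: [0.5574, -0.0347, 0.2319]
eef_rot: [0.011, 0.707, -0.011, 0.707]
contact_force: [1.7, 0.1, 1.4]
opening: -0.0
```

```bash
python3 look.py 4;python3 knob.py 4 270 130 400 250
```

```text
t 4.4 rel [28.  30.2] [ 0.5574 -0.0347  0.2319] F [1.71 0.15 1.43]
[[321.5        204.5         34.90000153]
 [377.5        150.5         43.79999924]]
knob rel at z.168 [ 0.3 32.1]
knob rel at z.168 [-26.3  58.1]
```

View pics/c4.png

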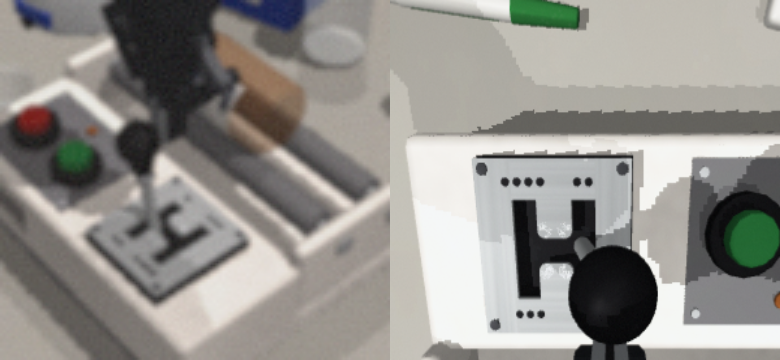

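Run:
```python
from h import *
I=cv2.imread("pics/wrist4.png");cv2.imwrite("pics/z4.png",cv2.resize(I[100:240,200:350],None,fx=4,fy=4,interpolation=2))
s=env.state()
for x in(-.02,0,.02): print([np.round(wproj(M(x,y,.1),s),1) for y in(-.016,.016)])
print(wproj(M(0,.016*1.0,.1),s))
```

```text
[array([252.3, 145.5]), array([297.8, 145.5])]
[array([254.2, 173.3]), array([298.4, 173.3])]
[array([255.9, 199.6]), array([298.9, 199.6])]
(np.float64(298.3676951952393), np.float64(173.27141330410845))
```

View pics/z4.png

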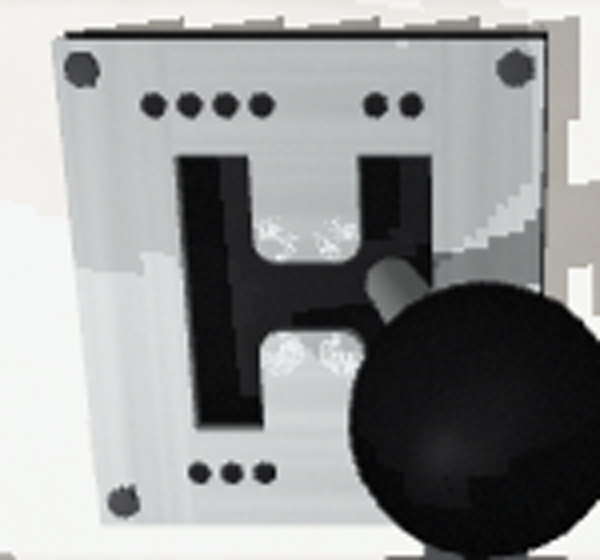

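Run:
```python
from station import env
print(env.state()['joint_positions'].round(3))
```

```text
[-0.201  0.404  0.253  1.906 -0.132  0.848  1.659]
```

{"method": "step_arm", "body": {
  "rows": [0,0,0.01,0,0,0,0.018,0,-0.025,0,0.018,0,-0.05,0,0.018,0,-0.05,0.01,0.01,-10,-0.05,0.02,0,-20,-0.05,0.03,-0.01,-30,-0.05,0.041,-0.028,-40]
}}

```text
t: 5.5
tool_pos: [0.5311, 0.0074, 0.2815]
eef_rot: [-0.233, 0.668, 0.233, 0.667]
contact_force: [-0.8, -0.4, -0.1]
opening: 0.0004
```

{"method": "step_arm", "body": {
  "rows": [0,0,0,-10,0,0,0,-20,0,0,0,-30,0,0,0,-40,0,0,0,-50,0,0,0,-50]
}}

```text
t: 6.25
tool_pos: [0.5312, 0.0073, 0.2817]
eef_rot: [-0.492, 0.507, 0.493, 0.508]
contact_force: [1.1, 0.2, 0.2]
opening: -0.0003
```

```bash
python3 look.py 5; python3 -c "
from h import *
mv(M(0,.071,.232),178.2)"
```

```text
t 6.25 rel [ 0.4 71.3] [0.5312 0.0073 0.2817] F [1.07 0.19 0.21]
t 6.35 pos [0.5312 0.0065 0.2816] F [-0.67 -0.36  0.07] open -0.0001
axes y [-0.999  0.033  0.001] z [0.033 0.999 0.001] x [-0.001  0.001 -1.   ]
tool shift mm [49.6  0.4  0.4]
turn about x deg -0.10229829261289537
```

View pics/wrist5.png

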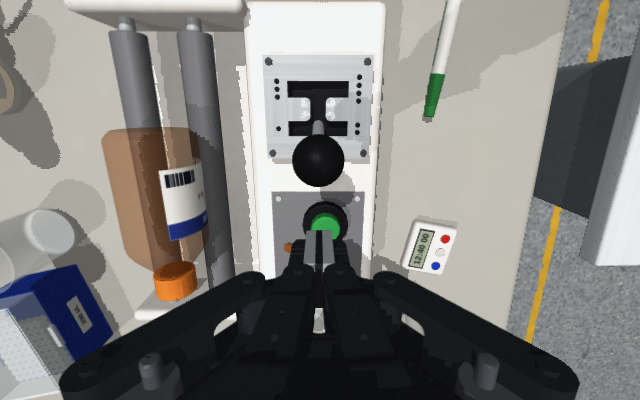

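View pics/scene5.png

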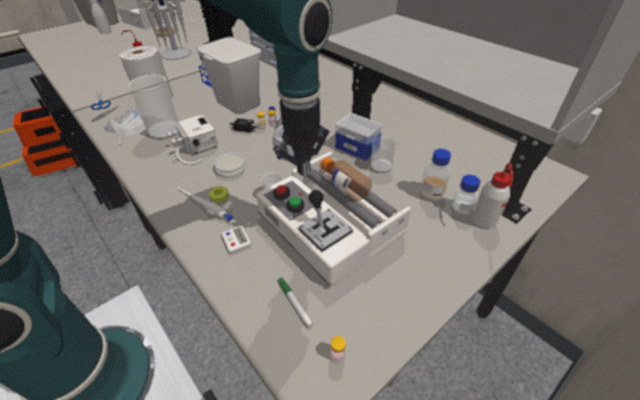

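{"method": "step_arm", "body": {
  "rows": [0.025,0,0,0,0.048,0,0,0,0.049,0,-0.006,0,0.049,0,-0.011,0,0.049,0,-0.015,0,0.049,0,-0.019,0,0.049,0,-0.023,0,0.049,0,-0.027,0]
}}

```text
t: 7.35
tool_pos: [0.5303, -0.02, 0.2332]
eef_rot: [-0.492, 0.508, 0.492, 0.508]
contact_force: [-0.4, 1.5, 0.6]
opening: 0.0002
```

{"method": "step_arm", "body": {
  "rows": [0,0,-0.004,0,0,0,-0.008,0,0,0,-0.012,0,0,0,-0.016,0,0,0,-0.02,0,0,0,-0.023,0]
}}

```text
t: 8.1
tool_pos: [0.5294, -0.0431, 0.2329]
eef_rot: [-0.492, 0.508, 0.492, 0.508]
contact_force: [-0.9, 3.2, 2.2]
opening: 0.0004
```

```bash
python3 look.py 6; python3 knob.py 6 260 120 380 260
```

```text
t 8.1 rel [ 0.2 20.9] [ 0.5294 -0.0431  0.2329] F [-0.92  3.19  2.24]
[[317.5        206.5         34.90000153]]
knob rel at z.168 [ 0.  -4.6]
```

View pics/c6.png

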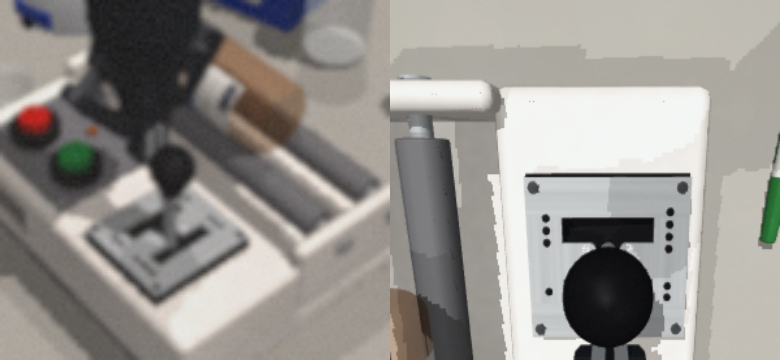

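{"method": "step_arm", "body": {
  "rows": [0,0,-0.004,0,0,0,-0.008,0,0,0,-0.012,0,0,0,-0.016,0,0,0,-0.019,0,0,0,-0.021,0,0,0,-0.023,0]
}}

```text
t: 9.07
tool_pos: [0.5286, -0.0658, 0.2327]
eef_rot: [-0.492, 0.508, 0.492, 0.508]
contact_force: [0.4, 0.9, -1.2]
opening: -0.0002
```

```bash
python3 look.py 7; python3 knob.py 7 260 120 380 260
```

```text
t 9.075 rel [ 0.1 -1.8] [ 0.5286 -0.0658  0.2327] F [ 0.37  0.85 -1.24]
[[317.5 204.5  35. ]]
knob rel at z.168 [ -0.  -28.3]
```

View pics/c7.png

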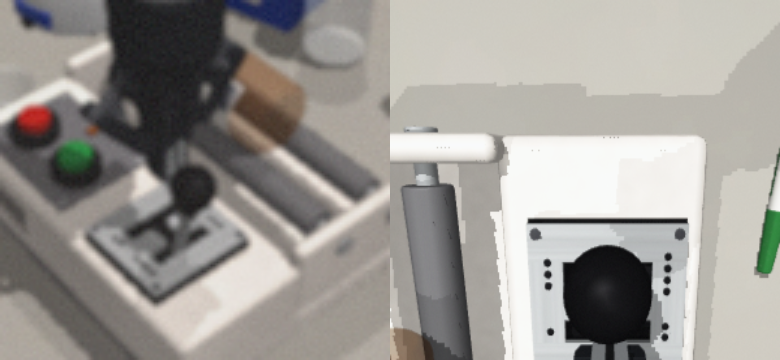

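{"method": "step_arm", "body": {
  "rows": [0,0,-0.001,0,0,0,-0.002,0,0,0,-0.002,0]
}}

```text
t: 9.55
tool_pos: [0.5285, -0.0678, 0.2328]
eef_rot: [-0.492, 0.508, 0.492, 0.508]
contact_force: [-0.4, 1.2, -1.2]
opening: -0.0002
```

{"method": "step_arm", "body": {
  "rows": [0,0,0.006,0,0,0,0.014,0,-0.025,0,0.014,0,-0.05,0,0.014,0]
}}

```text
t: 10.05
tool_pos: [0.529, -0.0529, 0.2835]
eef_rot: [-0.492, 0.508, 0.492, 0.507]
contact_force: [-0.2, -0.7, 0.4]
opening: 0.0001
```

```bash
python3 look.py 8; python3 knob.py 8 260 100 380 260;python3 -c "
from h import *
mv(M(-.045,-.031,.282),178.2)"
```

```text
t 10.05 rel [ 0.2 11.1] [ 0.529  -0.0529  0.2835] F [-0.2  -0.68  0.42]
[[317.5        156.5         26.60000038]
 [313.5        256.5         24.10000038]]
knob rel at z.168 [  2.3 -30.6]
knob rel at z.168 [ 5.2 43.2]
t 10.15 pos [ 0.5305 -0.053   0.2855] F [ 1.    1.17 -0.17] open -0.0
axes y [-0.999  0.031 -0.005] z [ 0.031  1.    -0.001] x [ 0.005 -0.001 -1.   ]
tool shift mm [  3.2  46.7 -42. ]
turn about x deg 0.009998406734766496
```

View pics/wrist8.png

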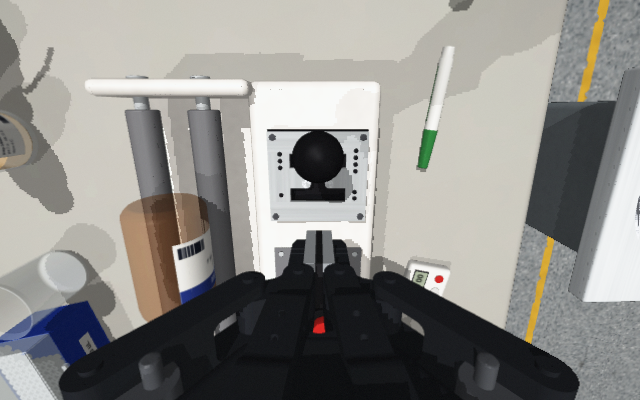

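{"method": "step_arm", "body": {
  "rows": [0,0.015,0,10,0,0.03,0,20,0,0.046,0,30,0,0.047,-0.015,40,0,0.047,-0.03,50,0,0.047,-0.042,60,0,0.047,-0.042,70,0,0.047,-0.042,80]
}}

```text
t: 11.15
tool_pos: [0.4804, -0.0941, 0.2823]
eef_rot: [-0.048, 0.706, 0.048, 0.705]
contact_force: [-0.2, -0.7, 0.8]
opening: 0.0003
```

{"method": "step_arm", "body": {
  "rows": [0,0,0,10,0,0,0,10]
}}

```text
t: 11.4
tool_pos: [0.4805, -0.0939, 0.2824]
eef_rot: [0.01, 0.707, -0.01, 0.707]
contact_force: [0.2, 0.1, -0.4]
opening: -0.0002
```

```bash
python3 look.py 9; python3 -c "
from h import *
mv(M(-.045,-.031,.232),88.2)"
```

```text
t 11.4 rel [-47.  -31.4] [ 0.4805 -0.0939  0.2824] F [ 0.22  0.07 -0.36]
t 11.5 pos [ 0.4806 -0.0939  0.2826] F [ 0.01 -0.52 -0.56] open -0.0001
axes y [ 0.028  1.    -0.   ] z [ 1.    -0.028 -0.   ] x [-0.  0. -1.]
tool shift mm [50.6  0.4  1.9]
turn about x deg 0.18265450470018937
```

View pics/c9.png

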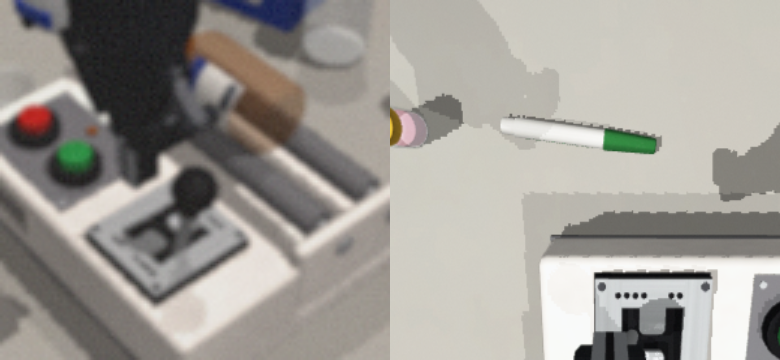

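{"method": "step_arm", "body": {
  "rows": [0.025,0,0,0,0.049,0,0,0,0.05,0,0.008,0,0.05,0,0.014,0,0.05,0,0.018,0,0.05,0,0.022,0,0.05,0,0.026,0,0.05,0,0.03,0]
}}

```text
t: 12.5
tool_pos: [0.5108, -0.0952, 0.233]
eef_rot: [0.011, 0.707, -0.011, 0.707]
contact_force: [-0.8, -0.8, 1.7]
opening: 0.0001
```

{"method": "step_arm", "body": {
  "rows": [0,0,0.004,0,0,0,0.008,0,0,0,0.012,0,0,0,0.016,0,0,0,0.019,0,0,0,0.022,0,0,0,0.022,0]
}}

```text
t: 13.38
tool_pos: [0.5327, -0.0958, 0.2326]
eef_rot: [0.011, 0.707, -0.011, 0.707]
contact_force: [-0.8, 0.9, -1.5]
opening: -0.0002
```

```bash
python3 look.py 10
```

```text
t 13.375 rel [  5.2 -31.6] [ 0.5327 -0.0958  0.2326] F [-0.77  0.88 -1.47]
```

View pics/c10.png

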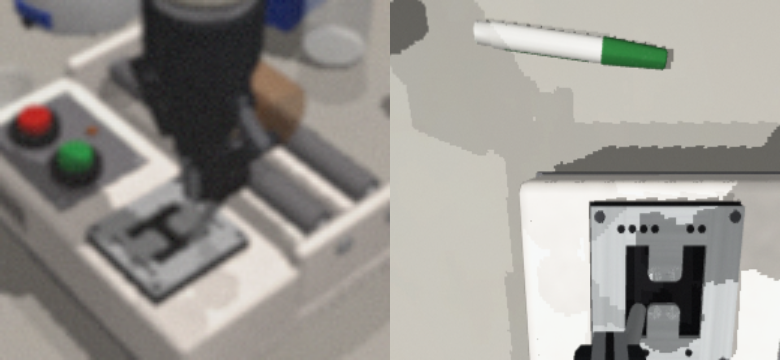

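{"method": "step_arm", "body": {
  "rows": [0,0,0.001,0,0,0,0.002,0,0,0,0.003,0,0,0,0.003,0]
}}

```text
t: 13.98
tool_pos: [0.5358, -0.096, 0.2329]
eef_rot: [0.011, 0.707, -0.011, 0.707]
contact_force: [-2.3, -0.3, -1.6]
opening: 0.0001
```

{"method": "step_arm", "body": {
  "rows": [0,0,0.001,0,0,0,0.0015,0,0,0,0.0015,0]
}}

```text
t: 14.35
tool_pos: [0.5372, -0.0961, 0.2329]
eef_rot: [0.011, 0.707, -0.011, 0.707]
contact_force: [-2.0, -0.3, -1.3]
opening: -0.0001
```

{"method": "step_arm", "body": {
  "rows": [0,0,0.001,0,0,0,0.0015,0,0,0,0.0015,0]
}}

```text
t: 14.72
tool_pos: [0.5387, -0.0961, 0.2328]
eef_rot: [0.011, 0.707, -0.011, 0.707]
contact_force: [-2.0, 0.9, -1.9]
opening: -0.0
```

{"method": "step_arm", "body": {
  "rows": [0,0,0.001,0,0,0,0.001,0]
}}

```text
t: 14.98
tool_pos: [0.5394, -0.0962, 0.2328]
eef_rot: [0.011, 0.707, -0.011, 0.707]
contact_force: [-3.8, -0.4, -1.4]
opening: 0.0002
```

{"method": "step_arm", "body": {
  "rows": [0,0,0.0005,0,0,0,0.001,0,0,0,0.001,0]
}}

```text
t: 15.35
tool_pos: [0.54, -0.0962, 0.2326]
eef_rot: [0.011, 0.708, -0.011, 0.706]
contact_force: [-5.0, 0.3, -0.1]
opening: -0.0001
```

{"method": "step_arm", "body": {
  "rows": [0,0,-0.01,0,0,0,-0.02,0,-0.03,0,-0.04,0,-0.06,0,-0.05,0,-0.06,0.03,-0.05,0,-0.06,0.07,-0.05,0,-0.06,0.11,-0.05,0,-0.06,0.138,-0.03,0]
}}

```text
t: 16.35
tool_pos: [0.5147, 0.0447, 0.2938]
eef_rot: [0.011, 0.706, -0.011, 0.708]
contact_force: [0.5, -0.7, 0.5]
opening: 0.0
```

```bash
python3 look.py 11
python3 - <<'E'
from h import *
mv(M(-.007,.107,.25),88.2)
s=env.state()
T=env.get_image("top");cv2.imwrite("pics/top11.png",T)
cv2.imwrite("pics/t11.png",cv2.resize(T[140:245,255:385],None,fx=5,fy=5))
print("wrist green expected", wproj(M(-.007,.107,.11),s), "slot3", wproj(M(.02,-.016,.1),s))
E
```

```text
t 16.35 rel [-17.2 108.2] [0.5147 0.0447 0.2938] F [ 0.46 -0.7   0.52]
t 16.45 pos [0.5166 0.0464 0.2939] F [ 0.08  0.55 -0.06] open 0.0
axes y [0.027 1.    0.003] z [ 1.    -0.027  0.004] x [ 0.004  0.002 -1.   ]
tool shift mm [43.9 -3.1  8.2]
turn about x deg 0.26430510551054054
wrist green expected (np.float64(314.3913134520298), np.float64(198.22237914117966)) slot3 (np.float64(190.74826286404195), np.float64(220.44573633930065))
```

View pics/wrist11.png

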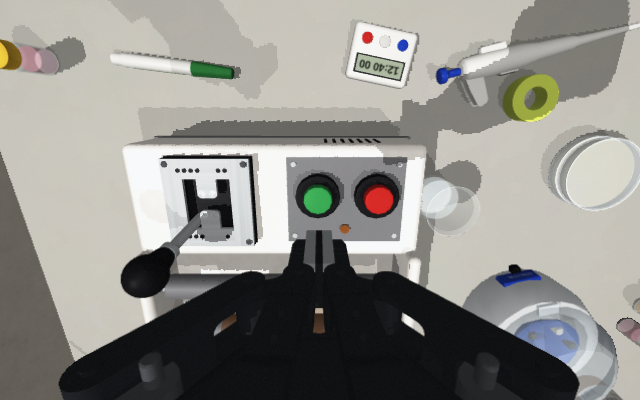

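View pics/c11.png

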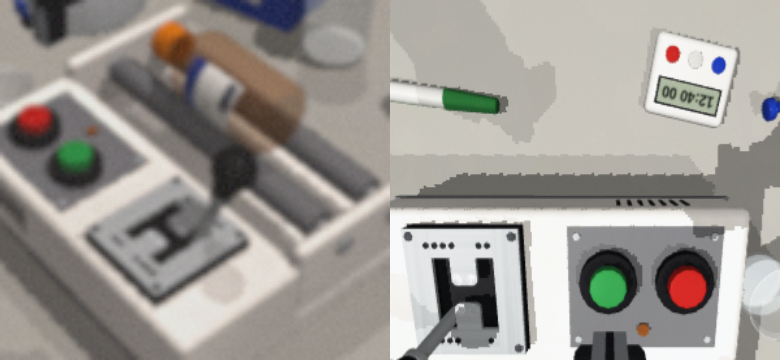

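View pics/t11.png

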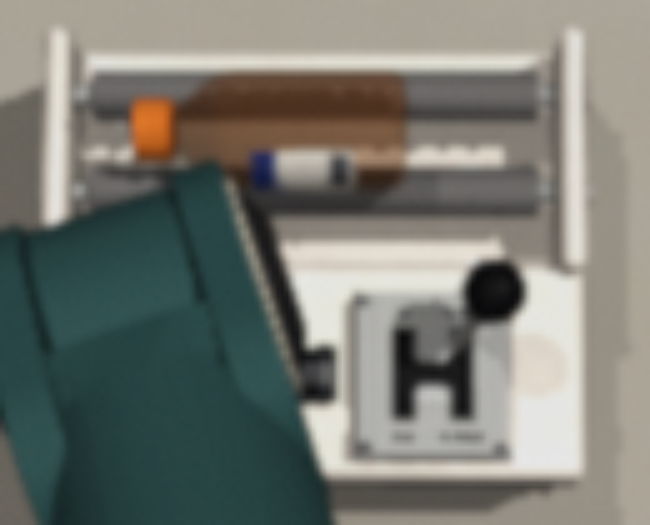

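Run:
```python
from h import *
k,e=tri(ray("scene",(348,207.3)),ray("top",(353.8,198)));print(k,e,rel(k))
```

```text
[ 0.56599977 -0.09646872  0.16165618] 0.0006935442317060462 [ 38.5 -31.3]
```

{"method": "step_arm", "body": {
  "rows": [0.03,-0.003,0.008,0,0.06,-0.003,0.008,0,0.085,-0.003,0.008,0,0.1,-0.003,0.008,0,0.1,-0.003,0.008,0]
}}

```text
t: 17.12
tool_pos: [0.5225, 0.0388, 0.1923]
eef_rot: [0.011, 0.708, -0.012, 0.707]
contact_force: [0.7, 0.2, 0.1]
opening: 0.0002
```

```bash
python3 look.py 12
python3 - <<'E'
from h import *
mv(M(-.007,.107,.177),88.2)
E
```

```text
t 17.125 rel [ -9.2 102.5] [0.5225 0.0388 0.1923] F [0.72 0.18 0.09]
t 17.225 pos [0.5235 0.0393 0.1937] F [0.37 0.05 0.33] open 0.0001
axes y [0.032 0.999 0.   ] z [ 0.999 -0.032  0.002] x [ 0.002  0.    -1.   ]
tool shift mm [16.7  3.9  1.2]
turn about x deg -0.04764352323999688
```

View pics/wrist12.png

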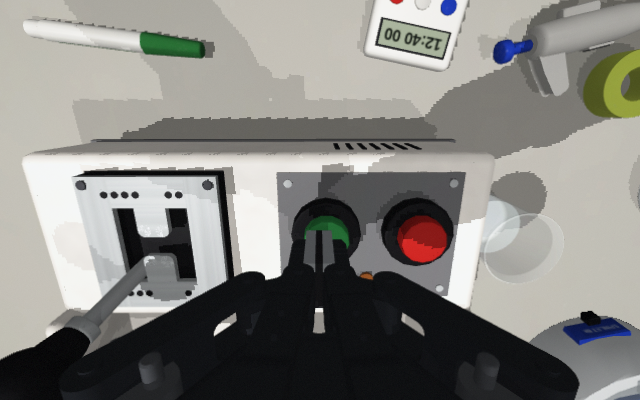

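Fingertips are over the green button, about 4 mm too far right; I correct that and press.

{"method": "step_arm", "body": {
  "rows": [0.004,0.004,0.001,0,0.008,0.004,0.001,0,0.011,0.004,0.001,0,0.014,0.004,0.001,0,0.016,0.004,0.001,0,0.017,0.004,0.001,0]
}}

```text
t: 17.98
tool_pos: [0.5243, 0.0436, 0.1765]
eef_rot: [0.011, 0.707, -0.011, 0.707]
contact_force: [-3.7, -0.1, 14.4]
opening: -0.0001
```

{"method": "step_arm", "body": {
  "rows": [-0.01,0,0,0,-0.04,0,0,0,-0.08,0,0,0,-0.12,0,0,0,-0.12,0,-0.05,0,-0.12,0.03,-0.09,0,-0.12,0.03,-0.09,0,-0.12,0.03,-0.09,0]
}}

```text
t: 18.98
tool_pos: [0.4356, 0.076, 0.2962]
eef_rot: [0.011, 0.707, -0.011, 0.707]
contact_force: [0.1, -0.4, 0.3]
opening: -0.0001
```

```bash
python3 look.py 13
python3 - <<'E'
from h import *
T=env.get_image("top");cv2.imwrite("pics/top13.png",T)
A=cv2.imread("pics/top0.png");d=cv2.absdiff(A,T)
a=cv2.resize(np.vstack([A[140:290,230:430],T[140:290,230:430]]),None,fx=2,fy=2);cv2.imwrite("pics/t13.png",a)
E
```

```text
t 18.975 rel [-97.2 137. ] [0.4356 0.076  0.2962] F [ 0.14 -0.4   0.3 ]
```

View pics/t13.png

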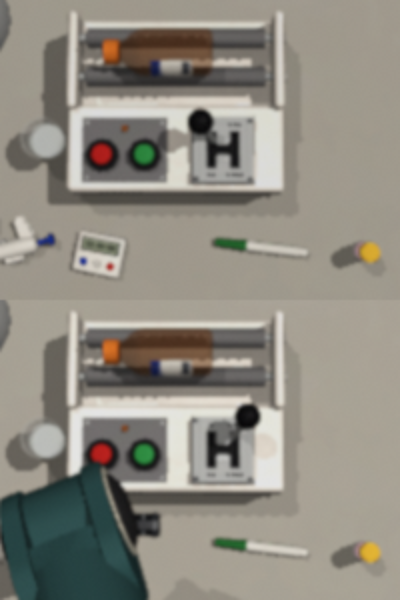

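View pics/scene13.png

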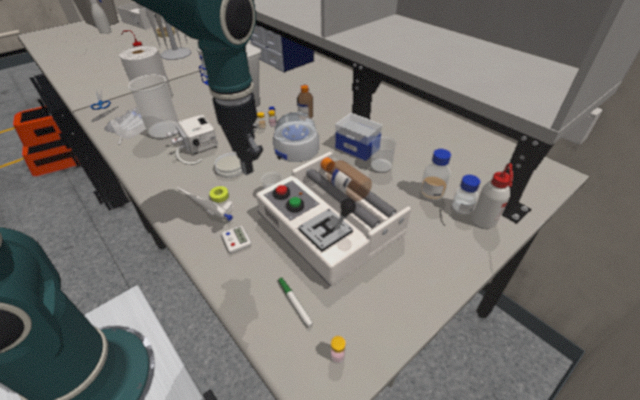

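View pics/wrist13.png

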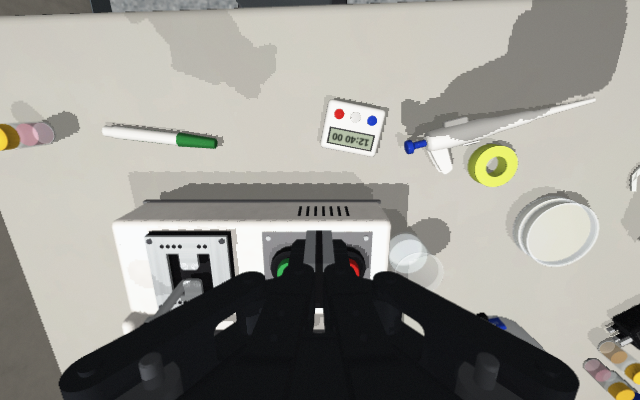

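Nothing has been disturbed, the lever is in slot 3, and the arm is clear of everything. I'm handing in.

```bash
python3 -c "
from station import env
print(env.job_done())"
```

```text
the job is handed in; nothing more can be done
None
```

The bottle roller is in third gear and I pressed its start button once. I handed the job in at about 19 s; no verdict is reported.

**Lever:** With shut fingertips I pushed the knob back along the left leg to the middle channel, across to the right leg, and forward until it stopped. Push forces read about 5 N or less. Two-camera triangulation then put the knob 38.5 mm forward and 31 mm right of the gate centre, which matches third gear fully home.

**Button:** I pressed the green button until the force reached 14 N; fully down takes 5 N. The fingertips were then about 6 mm below its rest height. I lifted straight off.

**Last checks:** In the final pictures the lever is still in slot 3. The bottle, beaker, vial, timer and marker look unmoved, and the robot is clear of everything with a contact force near 0. I judged the objects and the green button coming back up by eye and did not measure them.

**Corrections:** The fingertips were 4 mm off the button centre on approach, and I corrected that before pressing. The cameras disagreed by up to about 5 mm on the button positions; I used the top and wrist views, which agreed to about 1–2 mm.

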